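Snap the lid of a filter holder home with the seating tool

TASK

Close the filter holder: lay the round lid, knob up, loosely and about level on its four spring clips and let go of it, then set the seating tool over the knob and press it squarely down until the lid clicks under all four clips and lies fully home on its seat. Push the lid down with the tool only, never with the fingers, and then stand the tool upright again on the middle of its round mat and let go. Do not disturb the two brass weights, the beaker or the vial.

Things in the scene. Friction and masses are not known exactly. Their poses are not given: they have to be found in the camera images.
- holder: Fixed bare-metal filter holder: round flange 110 mm across, 10 mm thick, and a round seat block 76 mm across, 40 mm high, ringed by four upright spring clips. A lid laid on the clips' slopes rests loosely, underside about 59 mm above the worktop. A short hose nipple reaches 56 mm from the axis along its x. Origin: on the axis, at worktop height; z up
- seat (a point): Centre of the holder's flat seat, 40 mm above the worktop, where the lid's underside lies when home. Pushing the loose lid straight down about 19 mm with 10 to 18 N spreads the clips; they snap back over its rim as it reaches the seat
- lid: Plain grey round lid, loose, starts lying on the worktop knob up: disc 80 mm across and 10 mm thick with a slightly bevelled lower rim, on it a central upright round knob 26 mm across and 28 mm high (total height 38 mm). About 0.12 kg. Origin: centre of the underside; z up through the knob
- seating_tool: Steel seating tool, loose, 0.3 kg, starts upright on the mat, 102 mm high: a round cup 62 mm across and 42 mm high, open below (bore 40 mm across, 36 mm deep: it goes over the lid's knob and its flat ring foot presses on the disc), and on it a black round handle 28 mm across, 60 mm high. Fingertips may bear on the cup's flat top, 42 mm above the foot. Origin: centre of the foot; z up
- mat: Fixed round dark rubber mat, 110 mm across, 3 mm thick, lying on the worktop: the tool's place. Origin: centre of the underside; z up
- clip0 (a joint): Outward swing of one clip, rad: 0 upright (rest), about 0.1 while the lid's rim passes; it springs back by itself. Clips are 16 mm wide, at +-45 and +-135 deg about the holder's x, tops 68 mm above the worktop; inward noses: tips 36 mm from the axis, 51.5 to 54 mm above the worktop, sloping up and out to 44 mm from the axis at the top
- clip1 (a joint): The same for the second clip
- clip2 (a joint): The same for the third clip
- clip3 (a joint): The same for the fourth clip
- weight_a: Bystander: brass weight with a round head, 22 mm across, 34 mm high, loose. Origin: centre of the underside
- weight_b: Bystander: smaller brass weight, 18 mm across, 27 mm high, loose. Origin: centre of the underside
- beaker: Bystander: glass beaker, 82 mm across, 95 mm high, loose. Origin: centre of the underside
- vial: Bystander: capped vial, 21 mm across, 52 mm high, loose. Origin: centre of the underside
Not all that is in view belongs to the job. Of the things shaped like the lid, the grey one is meant.

How it is judged:
On the way, in this order (a step that is already met when the one before it is completed fails the run):
1. the lid lies loosely, about level and centred on the four clips, let go, not yet snapped in (z of lid in the frame of holder between 0.05 and 0.066 m and horizontal distance between lid and holder below 0.01 m and angle between lid's own z axis and vertical below 0.25 rad and contact force between the fingers and lid below 0.3 N), for 0.2 s.
2. the seating tool presses on the lid (contact force between seating_tool and lid above 5 N).
3. the lid is home on its seat under the clips (z of lid in the frame of holder below 0.0425 m and horizontal distance between lid and holder below 0.004 m and angle between lid's own z axis and vertical below 0.05 rad), for 0.1 s.
At the end, for the whole second after the job is handed in: Lid knob up on the seat (within 2.5 mm of it, centred within 4 mm, tilt under 0.05 rad), all four clips sprung back (within 0.04 rad of upright); tool upright (tilt under 0.05 rad) on the mat within 30 mm of its centre; both at rest (all of step 3 and value of joint each of clip0, clip1, clip2, clip3 below 0.04 rad and horizontal distance between seating_tool and mat below 0.03 m and height (world z) of seating_tool below 0.008 m and angle between seating_tool's own z axis and vertical below 0.05 rad and linear speed of each of seating_tool, lid below 0.02 m/s); the robot touches nothing.
It fails at once if the fingers or the arm push the lid down into the clips (contact with it while it is more than about 9 mm below its loose position on the holder) (horizontal distance between lid and holder below 0.015 m and z of lid in the frame of holder below 0.05 m and contact force between any of the fingers, the arm and lid above 3 N).
It fails at once if a brass weight, the beaker or the vial is moved by more than 30 mm (distance of any of weight_a, weight_b, beaker, vial from where it was at the start of the episode above 0.03 m).
It also fails if it takes over 58 s, if anything falls off the work surface, if the arm or the gripper's body presses on something with over 40 N, if the wrist force passes 120 N, or if a joint passes its speed limit or range.

ROBOT

A 7-joint arm with a two-finger parallel gripper is mounted at the origin on a cart in front of the work surface, level with it; the furniture and walls round the work are solid. World frame = base frame: x ahead of the robot, y to its left, z up, the work surface at z = 0. Lengths are in m, angles in rad, forces in N, time in s.
With the tool pointing down it reaches from about 0.4 to 0.85 m from the base axis. Payload 4.5 kg.
Tool frame: the origin (TCP) lies midway between the tips of the shut fingers; the grasp point (between the pads) lies behind it (r.grip_point_offset is the z of the grasp point in the tool frame, in m); z points along the fingers, y is the line along which they close (so a half turn about z gives the same grasp; the last joint's range is limited). The gripper opens to 88 mm and grips with 3 to 60 N. Pads are 18 mm wide; open, the fingers measure 123 mm over their backs; the gripper's body (75 mm by 187 mm) begins 45 mm behind the grasp point.
Start: joints at [-1.239, 0.689, -0.195, 1.565, 0.157, 0.902, -0.215], TCP at [0.183, 0.598, 0.239] pointing down, gripper open.
Joint ranges: [-3.01, 3.01], [-0.46, 2.08], [-1.47, 1.51], [0.13, 2.56], [-1, 4.14], [0.04, 2.09], [-2.66, 2.66]. Speed limits (rad/s): [2.57, 2.57, 3.14, 3.14, 3.14, 3.14, 3.14].

INTERFACE

Orientations are given as a unit quaternion [x, y, z, w].
In Python, from plant import r, optics, workorder gives the robot as it stands.
- The arm moves only by the shell command python3 -m creep 'ROWS' [FORCE]. ROWS is JSON, a list of rows, each an object of numbers: "grip": the gripper command: -1 is shut, 1 is fully open, values between are in proportion; "tx", "ty", "tz": the shift along the tool's x, y, z in cm; "spin": the turn about the tool's z in degrees. In form: [{"grip": .., "tx": .., "ty": .., "tz": .., "spin": ..}, ...]. A call has 1 to 8 rows; each row shifts and turns the commanded pose from where the row before left it, along the tool's axes as they then stand; what a row does not reach is not made up. A row lasts 1/12 s, in which the tool goes at most 41.7 mm and 7.16 degrees, less where a joint would pass 70% of its speed; a pose out of reach is approached as far as the arm can. A call with a gripper value outside its range is refused whole. The fingers move at their own pace and stop on an object; FORCE is the grip in N (left out, the last holds). Time passes only in rows, so rows that do not move let the fingers close. It gives the time, the measured TCP pose, the force, the opening and the grip force at its end, in the units of the state.
- r.get_state(): the state, without advancing time (a new reading comes with each control period).
- optics.snapshot(name): name is "scene" or "top" or "wrist"; returns (picture, depth): 384x512x3 uint8, red, green, blue; 384x512 float32, m along the optical axis (not along the pixel's ray), 0 where there is no reading.
- optics.get_calibration(name): a dict with "fx", "fy", "cx", "cy" (pixels), "extrinsics" (4x4, takes a point from world to camera coordinates). Camera axes: x right, y down, z forward; pixel columns grow to the right and rows downward; lengths in m; the calibration is good to about 2 mm. A picture is of the moment at which its call begins: read the wrist's pose just before it. get_calibration takes no time and is no camera call; for the wrist camera it gives the pose at the moment of the call.
- workorder.finish_job(): hands the job in; it is judged then, once.
The state is a dict: "clock": time; "q": joint angles; "qd": joint speeds; "joint_torque": joint torques, N m; "tool_pos": TCP position; "eef_rot": TCP orientation; "contact_force": force on the tool from outside, world axes, zero at the start; "moment": the same for the moment, N m; "opening": opening from 0.0 (shut) to 1.0 (fully open); "finger_force": force on a finger pad.
Only numpy, scipy, OpenCV 4.12 (cv2) and the standard library are available. Lean on these libraries where they do the work, as an engineer would, in place of code of your own. Each camera call takes 0.05 s, during which the arm holds its last target. There are 200 camera calls.

## Working session

There is one attempt and no reset: what is moved stays moved. The work goes in short steps, Python scripts to look and compute and a shell command to move; the robot and the scene stay as the last step left them, time stands still between calls to the robot, and variables do not carry over. Pictures are saved under pics/ and viewed, at most 10 in all, crops included, and the job is handed in when it is done.

```bash
mkdir -p pics; ls
cat > h.py <<'E'
import numpy as np, cv2
from plant import r, optics, workorder
def snap(n,f):
    p,d=optics.snapshot(n); cv2.imwrite(f'pics/{f}.png',p[:,:,::-1]); np.save(f'{f}_d.npy',d); 
    c=optics.get_calibration(n); np.save(f'{f}_c.npy',c,allow_pickle=True); return p,d,c
def load(f): return cv2.imread(f'pics/{f}.png'),np.load(f'{f}_d.npy'),np.load(f'{f}_c.npy',allow_pickle=True).item()
def world(c,d):
    v,u=np.mgrid[0:384,0:512]; P=np.stack([(u-c['cx'])/c['fx']*d,(v-c['cy'])/c['fy']*d,d,np.ones_like(d)],-1)
    return (P@np.linalg.inv(c['extrinsics']).T)[...,:3]
E
python3 - <<'E'
from h import *
s=r.get_state(); print(s, r.grip_point_offset)
a=snap('top','top0'); b=snap('scene','scene0')
cv2.imwrite('pics/both.png',np.hstack([cv2.resize(a[0],None,fx=.78,fy=.78),cv2.resize(b[0],None,fx=.78,fy=.78)])[:,:,::-1])
E
```

```text
pics
{'clock': 0.0, 'q': array([-1.23916329,  0.69000635, -0.19451892,  1.56633712,  0.15732906,
        0.90251564, -0.21508398]), 'qd': array([ 0.00019931, -0.00262222, -0.00108392,  0.0006119 , -0.00020138,
        0.00093917,  0.00069932]), 'joint_torque': array([-1.20778270e-03, -5.27558041e+01, -1.26741372e+00, -1.53429759e+01,
       -5.26600331e-02,  6.66684355e-03,  1.85396375e-04]), 'tool_pos': array([0.18327184, 0.5968587 , 0.23789806]), 'eef_rot': array([ 1.48306630e-01,  9.88940983e-01, -9.33462085e-04, -6.16188990e-05]), 'contact_force': array([0.32710951, 0.3636657 , 0.04407997]), 'moment': array([ 0.00477008, -0.0023011 , -0.00914213]), 'finger_force': 0.0, 'opening': 1.0004999630406304} -0.0187
```

View pics/both.png

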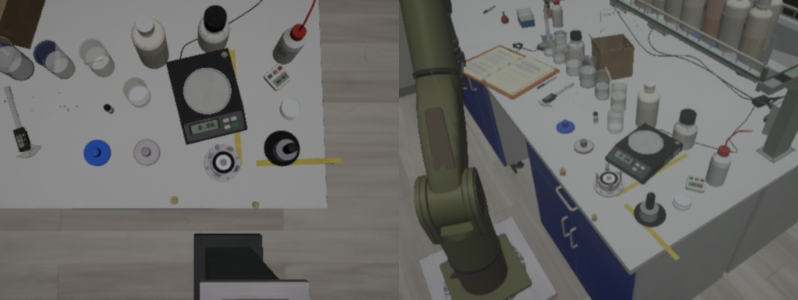

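The side-by-side top view (scale 0.78) shows two lid shapes: a blue one at (97,152) and a grey one at (147,152). The grey one fits the description. The holder is at (223,162), the tool on its mat at (282,148), and the brass weights at (174,200) and (255,205). I'll confirm this in an enlarged crop and measure.

Run:
```python
from h import *
im,d,c=load('top0'); W=world(c,d)
cv2.imwrite('pics/crop1.png',cv2.resize(im[85:275,100:415],None,fx=2.5,fy=2.5,interpolation=cv2.INTER_CUBIC))
print(np.linalg.inv(c['extrinsics'])[:3,3])
for n,u,v in [('lid',188,195),('blue',124,195),('holder',286,208),('tool',362,190),('wa',223,256),('wb',327,262)]:
    print(n,W[v,u].round(3))
# heights-based
def cc(n,u,v,R,z0,z1):
    p=W[v,u]; m=(np.hypot(W[...,0]-p[0],W[...,1]-p[1])<R)&(W[...,2]>z0)&(W[...,2]<z1)&(d>0)
    q=W[m][:,:2].astype(np.float32); (x,y),rad=cv2.minEnclosingCircle(q); print(n,m.sum(),q.mean(0).round(4),(round(x,4),round(y,4)),round(rad,4),W[m][:,2].mean().round(4))
cc('lid disc',188,195,.06,.006,.015); cc('knob',188,195,.03,.032,.044)
cc('flange',286,208,.08,.006,.015); cc('seat',286,208,.05,.035,.044);cc('cliptop',286,208,.06,.06,.075)
cc('handle',362,190,.07,.095,.112); cc('cuptop',362,190,.07,.04,.05); cc('mat',362,190,.08,.001,.006)
```

```text
[0.43456583 0.17650636 0.98386905]
lid [0.524 0.313 0.036]
blue [0.524 0.458 0.033]
holder [0.495 0.092 0.04 ]
tool [ 0.534 -0.077  0.055]
wa [0.387 0.233 0.037]
wb [ 0.374 -0.001  0.026]
lid disc 790 [0.5267 0.3182] (0.527, 0.3191) 0.0402 0.0102
knob 109 [0.5265 0.3182] (0.5275, 0.3183) 0.0142 0.0376
flange 603 [0.4902 0.098 ] (0.501, 0.1079) 0.0706 0.0102
seat 857 [0.4957 0.0927] (0.4933, 0.0902) 0.041 0.0403
cliptop 108 [0.4965 0.0921] (0.4952, 0.0933) 0.0474 0.0649
handle 141 [ 0.5322 -0.0888] (0.5322, -0.0899) 0.014 0.1043
cuptop 388 [ 0.5304 -0.0839] (0.5325, -0.0897) 0.0313 0.0451
mat 1449 [ 0.5371 -0.0749] (0.5343, -0.0766) 0.08 0.0028
```

View pics/crop1.png

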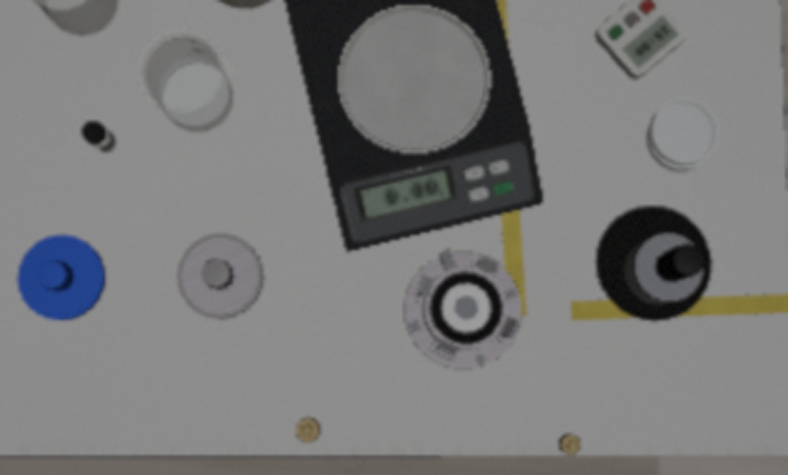

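The crop shows grey lid at (220,275), blue decoy at (62,277), holder at (466,308), mat and tool at (653,263), weights at (307,430) and (570,443). The measured heights and radii (10 mm disc with 40 mm radius, 38 mm knob, 40 mm seat) match the given sizes. The lid is at (0.527,0.318), the holder near (0.496,0.0925), and the tool at (0.532,-0.090). Moving now: straighten the yaw, then go above the lid.

```bash
python3 -m creep '[{"grip":1,"spin":-5.7},{"grip":1,"spin":-5.7},{"grip":1,"spin":-5.65},{"grip":1,"tx":-2.5,"ty":-2},{"grip":1,"tx":-2.5,"ty":-2},{"grip":1,"tx":-2.5,"ty":-2},{"grip":1,"tx":-2.5,"ty":-2},{"grip":1,"tx":-2.5,"ty":-2}]' 30; python3 -m creep '[{"grip":1,"tx":-2.5,"ty":-2},{"grip":1,"tx":-2.5,"ty":-2},{"grip":1,"tx":-2.5,"ty":-2},{"grip":1,"tx":-2.5,"ty":-2},{"grip":1,"tx":-2.5,"ty":-2},{"grip":1,"tx":-2.5,"ty":-2},{"grip":1},{"grip":1}]'
```

```text
$[0]: bad value
$[0]: bad value
```

```bash
python3 -m creep '[{"grip":1,"tx":0,"ty":0,"tz":0,"spin":-5.7},{"grip":1,"tx":0,"ty":0,"tz":0,"spin":-5.7},{"grip":1,"tx":0,"ty":0,"tz":0,"spin":-5.65},{"grip":1,"tx":-2.5,"ty":-2,"tz":0,"spin":0},{"grip":1,"tx":-2.5,"ty":-2,"tz":0,"spin":0},{"grip":1,"tx":-2.5,"ty":-2,"tz":0,"spin":0},{"grip":1,"tx":-2.5,"ty":-2,"tz":0,"spin":0},{"grip":1,"tx":-2.5,"ty":-2,"tz":0,"spin":0}]' 30
```

```text
clock: 0.77
tool_pos: [0.3092, 0.4961, 0.2384]
eef_rot: [-0.0, 1.0, -0.0, -0.0]
contact_force: [0.3, -0.2, 0.2]
opening: 1.0
finger_force: 0.0
```

```bash
python3 -m creep '[{"grip":1,"tx":-3.1,"ty":-2.54,"tz":0,"spin":0},{"grip":1,"tx":-3.1,"ty":-2.54,"tz":0,"spin":0},{"grip":1,"tx":-3.1,"ty":-2.54,"tz":0,"spin":0},{"grip":1,"tx":-3.1,"ty":-2.54,"tz":0,"spin":0},{"grip":1,"tx":-3.1,"ty":-2.54,"tz":0,"spin":0},{"grip":1,"tx":-3.1,"ty":-2.54,"tz":0,"spin":0},{"grip":1,"tx":-3.1,"ty":-2.54,"tz":0,"spin":0},{"grip":1,"tx":0,"ty":0,"tz":0,"spin":0}]'
python3 - <<'E'
from h import *
print(r.get_state()['tool_pos'])
p,d,c=snap('wrist','w1'); W=world(c,d)
def cc(n,x,y,R,z0,z1):
    m=(np.hypot(W[...,0]-x,W[...,1]-y)<R)&(W[...,2]>z0)&(W[...,2]<z1)&(d>0)
    if m.sum()<5: print(n,m.sum()); return
    q=W[m][:,:2].astype(np.float32); (x,y),rad=cv2.minEnclosingCircle(q); print(n,m.sum(),q.mean(0).round(4),(round(x,4),round(y,4)),round(rad,4),W[m][:,2].mean().round(4))
cc('disc',.527,.318,.06,.006,.015); cc('knob',.527,.318,.03,.032,.044)
E
```

```text
clock: 1.43
tool_pos: [0.5334, 0.3099, 0.2377]
eef_rot: [0.007, 1.0, -0.003, 0.002]
contact_force: [1.3, -1.0, -0.7]
opening: 0.998
finger_force: 0.0
[0.53337107 0.30989914 0.23773538]
disc 3397 [0.5211 0.3224] (0.523, 0.3225) 0.0401 0.0109
knob 502 [0.522  0.3224] (0.523, 0.3225) 0.014 0.038
```

View pics/w1.png

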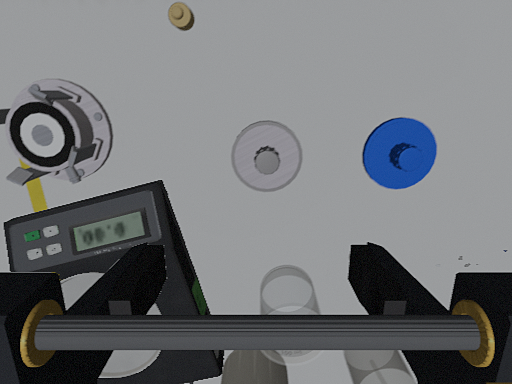

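The wrist view has the grey lid's knob at (266,160), the blue decoy at (400,153), the holder at (45,135), a weight at (180,15) and the beaker at (290,310), clear of the grasp. The arm was still moving when the picture was taken, so I'll lower, let it settle and measure again.

```bash
cat >> h.py <<'E'
def cc(W,d,n,x,y,R,z0,z1):
    m=(np.hypot(W[...,0]-x,W[...,1]-y)<R)&(W[...,2]>z0)&(W[...,2]<z1)&(d>0)
    if m.sum()<5: print(n,m.sum()); return
    q=W[m][:,:2].astype(np.float32); (x,y),rad=cv2.minEnclosingCircle(q); print(n,m.sum(),q.mean(0).round(4),(round(x,4),round(y,4)),round(rad,4),W[m][:,2].mean().round(4))
E
python3 -m creep '[{"grip":1,"tx":0,"ty":0,"tz":2.5,"spin":0},{"grip":1,"tx":0,"ty":0,"tz":2.5,"spin":0},{"grip":1,"tx":0,"ty":0,"tz":2.5,"spin":0},{"grip":1,"tx":0,"ty":0,"tz":0,"spin":0},{"grip":1,"tx":0,"ty":0,"tz":0,"spin":0},{"grip":1,"tx":0,"ty":0,"tz":0,"spin":0}]'
python3 - <<'E'
from h import *
print(r.get_state()['tool_pos'])
p,d,c=snap('wrist','w2'); W=world(c,d)
cc(W,d,'disc',.527,.318,.06,.006,.015); cc(W,d,'knob',.527,.318,.03,.032,.044)
cc(W,d,'seat',.496,.0925,.05,.035,.044);cc(W,d,'clip',.496,.0925,.06,.06,.075)
E
```

```text
clock: 1.98
tool_pos: [0.5253, 0.3209, 0.1648]
eef_rot: [-0.0, 1.0, 0.001, 0.0]
contact_force: [0.7, -0.4, 0.4]
opening: 0.996
finger_force: 0.0
[0.52527058 0.32089105 0.16484293]
disc 4851 [0.5255 0.3179] (0.5282, 0.3179) 0.0402 0.0113
knob 762 [0.5267 0.3181] (0.528, 0.3182) 0.0142 0.0384
seat 1116 [0.4965 0.1232] (0.4979, 0.1136) 0.029 0.0401
clip 179 [0.5147 0.1331] (0.5154, 0.1321) 0.0087 0.0662
```

```bash
python3 -m creep '[{"grip":1,"tx":-0.25,"ty":-0.27,"tz":2.5,"spin":0},{"grip":1,"tx":0,"ty":0,"tz":2.5,"spin":0},{"grip":1,"tx":0,"ty":0,"tz":2.5,"spin":0},{"grip":1,"tx":0,"ty":0,"tz":2.5,"spin":0},{"grip":1,"tx":0,"ty":0,"tz":2,"spin":0},{"grip":1,"tx":0,"ty":0,"tz":1,"spin":0},{"grip":1,"tx":0,"ty":0,"tz":0,"spin":0},{"grip":1,"tx":0,"ty":0,"tz":0,"spin":0}]'
```

```text
clock: 2.7
tool_pos: [0.5285, 0.3176, 0.0348]
eef_rot: [0.0, 1.0, 0.001, 0.001]
contact_force: [-0.1, -0.7, 0.5]
opening: 0.999
finger_force: 0.0
```

```bash
python3 -m creep '[{"grip":1,"tx":0,"ty":0,"tz":1.2,"spin":0},{"grip":1,"tx":0,"ty":0,"tz":1,"spin":0},{"grip":1,"tx":0,"ty":0,"tz":0,"spin":0},{"grip":-1,"tx":0,"ty":0,"tz":0,"spin":0},{"grip":-1,"tx":0,"ty":0,"tz":0,"spin":0},{"grip":-1,"tx":0,"ty":0,"tz":0,"spin":0},{"grip":-1,"tx":0,"ty":0,"tz":0,"spin":0},{"grip":-1,"tx":0,"ty":0,"tz":0,"spin":0}]' 30;  python3 -m creep '[{"grip":-1,"tx":0,"ty":0,"tz":0,"spin":0},{"grip":-1,"tx":0,"ty":0,"tz":0,"spin":0},{"grip":-1,"tx":0,"ty":0,"tz":0,"spin":0},{"grip":-1,"tx":0,"ty":0,"tz":0,"spin":0}]'
```

```text
clock: 3.37
tool_pos: [0.528, 0.3171, 0.012]
eef_rot: [0.0, 1.0, 0.0, 0.0]
contact_force: [-0.3, 0.7, -0.3]
opening: 0.646
finger_force: 0.0
clock: 3.7
tool_pos: [0.5278, 0.317, 0.0118]
eef_rot: [0.0, 1.0, 0.0, 0.0]
contact_force: [-0.0, -0.2, -0.1]
opening: 0.341
finger_force: 0.0
```

Knob contact should come at an opening of 26/88 = 0.295, so keep closing, then lift to a travel height.

```bash
python3 -m creep '[{"grip":-1,"tx":0,"ty":0,"tz":0,"spin":0},{"grip":-1,"tx":0,"ty":0,"tz":0,"spin":0},{"grip":-1,"tx":0,"ty":0,"tz":0,"spin":0},{"grip":-1,"tx":0,"ty":0,"tz":0,"spin":0}]'; python3 -m creep '[{"grip":-1,"tx":0,"ty":0,"tz":-1,"spin":0},{"grip":-1,"tx":0,"ty":0,"tz":-2.5,"spin":0},{"grip":-1,"tx":0,"ty":0,"tz":-2.5,"spin":0},{"grip":-1,"tx":0,"ty":0,"tz":-2.5,"spin":0},{"grip":-1,"tx":0,"ty":0,"tz":-2.5,"spin":0},{"grip":-1,"tx":0,"ty":0,"tz":-2.5,"spin":0},{"grip":-1,"tx":0,"ty":0,"tz":-2.5,"spin":0},{"grip":-1,"tx":0,"ty":0,"tz":0,"spin":0}]'
```

```text
clock: 4.03
tool_pos: [0.5278, 0.3171, 0.0117]
eef_rot: [0.0, 1.0, 0.0, 0.0]
contact_force: [-0.3, 0.2, -0.7]
opening: 0.284
finger_force: 30.0
clock: 4.7
tool_pos: [0.5301, 0.3187, 0.1773]
eef_rot: [0.0, 1.0, 0.003, 0.004]
contact_force: [0.5, 0.1, -1.1]
opening: 0.283
finger_force: 30.0
```

```bash
python3 -m creep '[{"grip":-1,"tx":0.8,"ty":-2.3,"tz":0,"spin":0},{"grip":-1,"tx":0.8,"ty":-2.3,"tz":0,"spin":0},{"grip":-1,"tx":0.8,"ty":-2.3,"tz":0,"spin":0},{"grip":-1,"tx":0.8,"ty":-2.3,"tz":0,"spin":0},{"grip":-1,"tx":0,"ty":-2.3,"tz":0,"spin":0},{"grip":-1,"tx":0,"ty":0,"tz":0,"spin":0},{"grip":-1,"tx":0,"ty":0,"tz":0,"spin":0},{"grip":-1,"tx":0,"ty":0,"tz":0,"spin":0}]'
python3 - <<'E'
from h import *
print(r.get_state()['tool_pos'])
p,d,c=snap('wrist','w3'); W=world(c,d)
cc(W,d,'seat',.496,.0925,.05,.035,.044);cc(W,d,'clip',.496,.0925,.06,.06,.075);cc(W,d,'fl',.496,.0925,.07,.006,.014)
E
```

```text
clock: 5.37
tool_pos: [0.4958, 0.2027, 0.1717]
eef_rot: [-0.0, 1.0, 0.001, 0.0]
contact_force: [-0.9, 0.5, -1.0]
opening: 0.283
finger_force: 30.0
[0.49580604 0.20270069 0.17169836]
seat 6040 [0.4952 0.0925] (0.4961, 0.0923) 0.0451 0.0406
clip 935 [0.4966 0.0872] (0.4958, 0.0925) 0.0476 0.0652
fl 2860 [0.4762 0.109 ] (0.496, 0.0925) 0.055 0.0105
```

View pics/w3.png

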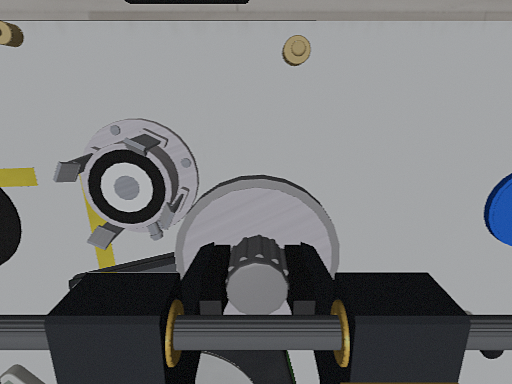

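The holder circles (seat, clips, flange) all give (0.496,0.0925), and the lid hangs level between the pads. Now go over the holder.

```bash
python3 -m creep '[{"grip":-1,"tx":0,"ty":-2.5,"tz":0,"spin":0},{"grip":-1,"tx":0,"ty":-2.5,"tz":0,"spin":0},{"grip":-1,"tx":0,"ty":-2.5,"tz":0,"spin":0},{"grip":-1,"tx":0,"ty":-2.5,"tz":0,"spin":0},{"grip":-1,"tx":0,"ty":-1,"tz":0,"spin":0},{"grip":-1,"tx":0,"ty":0,"tz":0,"spin":0},{"grip":-1,"tx":0,"ty":0,"tz":0,"spin":0}]'; python3 -m creep '[{"grip":-1,"tx":0,"ty":0,"tz":2.5,"spin":0},{"grip":-1,"tx":0,"ty":0,"tz":2.5,"spin":0},{"grip":-1,"tx":0,"ty":0,"tz":2,"spin":0},{"grip":-1,"tx":0,"ty":0,"tz":1,"spin":0},{"grip":-1,"tx":0,"ty":0,"tz":0,"spin":0},{"grip":-1,"tx":0,"ty":0,"tz":0,"spin":0},{"grip":-1,"tx":0,"ty":0,"tz":0,"spin":0},{"grip":-1,"tx":0,"ty":0,"tz":0,"spin":0}]'
```

```text
clock: 6.0
tool_pos: [0.4962, 0.0936, 0.1718]
eef_rot: [-0.0, 1.0, 0.001, 0.0]
contact_force: [-0.3, 0.6, -0.7]
opening: 0.29
finger_force: 30.0
clock: 6.67
tool_pos: [0.4966, 0.0926, 0.0928]
eef_rot: [-0.0, 1.0, 0.001, 0.001]
contact_force: [-0.9, -0.1, -1.1]
opening: 0.286
finger_force: 30.0
```

```bash
python3 -m creep '[{"grip":-1,"tx":0.05,"ty":0,"tz":1,"spin":0},{"grip":-1,"tx":0,"ty":0,"tz":0.6,"spin":0},{"grip":-1,"tx":0,"ty":0,"tz":0.3,"spin":0},{"grip":-1,"tx":0,"ty":0,"tz":0.2,"spin":0},{"grip":-1,"tx":0,"ty":0,"tz":0,"spin":0},{"grip":-1,"tx":0,"ty":0,"tz":0,"spin":0}]'
```

```text
clock: 7.17
tool_pos: [0.4958, 0.092, 0.071]
eef_rot: [0.0, 1.0, 0.0, 0.0]
contact_force: [0.9, -0.2, -0.6]
opening: 0.287
finger_force: 30.0
```

```bash
python3 -m creep '[{"grip":-0.1,"tx":0,"ty":0,"tz":0,"spin":0},{"grip":-0.1,"tx":0,"ty":0,"tz":0,"spin":0},{"grip":0,"tx":0,"ty":0,"tz":0,"spin":0},{"grip":0,"tx":0,"ty":0,"tz":0,"spin":0},{"grip":0,"tx":0,"ty":0,"tz":0,"spin":0},{"grip":0,"tx":0,"ty":0,"tz":0,"spin":0}]'; python3 -m creep '[{"grip":0,"tx":0,"ty":0,"tz":-0.8,"spin":0},{"grip":0,"tx":0,"ty":0,"tz":-2,"spin":0},{"grip":0,"tx":0,"ty":0,"tz":-3,"spin":0},{"grip":0,"tx":0,"ty":0,"tz":-3,"spin":0},{"grip":0,"tx":0,"ty":0,"tz":-3,"spin":0},{"grip":0,"tx":0,"ty":0,"tz":0,"spin":0},{"grip":0,"tx":0,"ty":0,"tz":0,"spin":0},{"grip":0,"tx":0,"ty":0,"tz":0,"spin":0}]'
python3 - <<'E'
from h import *
print(r.get_state()['tool_pos'])
p,d,c=snap('wrist','w4'); W=world(c,d)
cc(W,d,'knob',.496,.0925,.03,.09,.105);cc(W,d,'disc',.496,.0925,.05,.063,.075)
E
```

```text
clock: 7.67
tool_pos: [0.4952, 0.092, 0.0708]
eef_rot: [0.0, 1.0, 0.0, -0.0]
contact_force: [0.4, 1.3, 0.1]
opening: 0.503
finger_force: 0.0
clock: 8.33
tool_pos: [0.4949, 0.0916, 0.1886]
eef_rot: [0.0, 1.0, -0.0, -0.0]
contact_force: [-0.0, -0.5, 0.0]
opening: 0.498
finger_force: 0.0
[0.49485836 0.09160911 0.18864551]
knob 969 [0.4943 0.0917] (0.4955, 0.0916) 0.0141 0.0957
disc 6566 [0.4921 0.0914] (0.496, 0.0918) 0.0479 0.0684
```

View pics/w4.png

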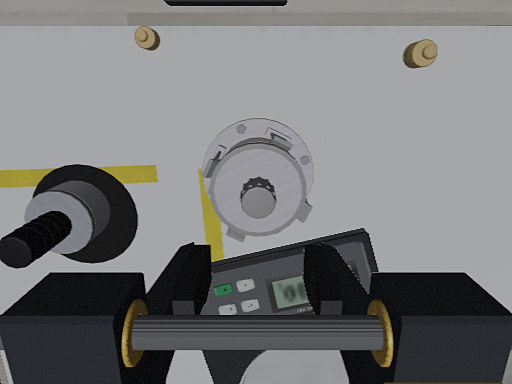

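The lid sits level on the clips: knob top at (258,200) in the image, underside about 0.058, centred within 1 mm. Now on to the tool.

```bash
python3 -m creep '[{"grip":0.4,"tx":-0.5,"ty":-2.5,"tz":0,"spin":0},{"grip":0.4,"tx":-0.5,"ty":-2.5,"tz":0,"spin":0},{"grip":0.4,"tx":-0.5,"ty":-2.5,"tz":0,"spin":0},{"grip":0.4,"tx":-0.5,"ty":-2.5,"tz":0,"spin":0},{"grip":0.4,"tx":-0.5,"ty":-2.5,"tz":0,"spin":0},{"grip":0.4,"tx":-0.5,"ty":-2.5,"tz":0,"spin":0},{"grip":0.4,"tx":-0.7,"ty":-3,"tz":0,"spin":0},{"grip":0.4,"tx":0,"ty":0,"tz":0,"spin":0}]'; python3 -m creep '[{"grip":0.4,"tx":0,"ty":0,"tz":0,"spin":0},{"grip":0.4,"tx":0,"ty":0,"tz":0,"spin":0},{"grip":0.4,"tx":0,"ty":0,"tz":0,"spin":0}]'
python3 - <<'E'
from h import *
print(r.get_state()['tool_pos'])
p,d,c=snap('wrist','w5'); W=world(c,d)
cc(W,d,'handle',.532,-.0895,.03,.098,.112);cc(W,d,'cup',.532,-.0895,.04,.04,.05);cc(W,d,'mat',.536,-.09,.07,.0015,.006)
m=(W[...,2]>.0015)&(W[...,2]<.006)&(np.hypot(W[...,0]-.536,W[...,1]+.09)<.07); q=W[m]
print(q[:,:2].min(0),q[:,:2].max(0))
E
```

```text
clock: 9.05
tool_pos: [0.5318, -0.0958, 0.1868]
eef_rot: [0.005, 1.0, -0.002, -0.001]
contact_force: [-0.4, -0.6, 0.0]
opening: 0.698
finger_force: 0.0
clock: 9.3
tool_pos: [0.5317, -0.0862, 0.1881]
eef_rot: [-0.001, 1.0, 0.001, -0.001]
contact_force: [-0.4, -0.2, 0.4]
opening: 0.695
finger_force: 0.0
[ 0.53165261 -0.08623717  0.18809338]
handle 1143 [ 0.5313 -0.0915] (0.5327, -0.0916) 0.014 0.1052
cup 2280 [ 0.5244 -0.0913] (0.5325, -0.0919) 0.0313 0.0456
mat 5665 [ 0.5342 -0.087 ] (0.536, -0.0902) 0.07 0.0034
[ 0.46626295 -0.15985311] [ 0.60460166 -0.02020485]
```

View pics/w5.png

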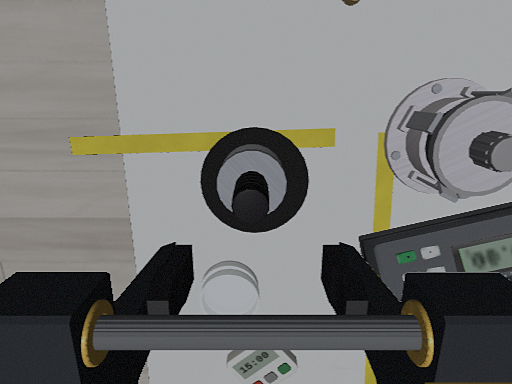

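Tool handle top at (250,203), mat centre near (255,180); tool at (0.5326,-0.0915). Descending on the handle.

```bash
python3 -m creep '[{"grip":0.4,"tx":-0.1,"ty":-0.52,"tz":0,"spin":0},{"grip":0.4,"tx":0,"ty":0,"tz":2,"spin":0},{"grip":0.4,"tx":0,"ty":0,"tz":3,"spin":0},{"grip":0.4,"tx":0,"ty":0,"tz":3,"spin":0},{"grip":0.4,"tx":0,"ty":0,"tz":2.5,"spin":0},{"grip":0.4,"tx":0,"ty":0,"tz":1,"spin":0},{"grip":0.4,"tx":0,"ty":0,"tz":0,"spin":0},{"grip":0.4,"tx":0,"ty":0,"tz":0,"spin":0}]' 50
python3 - <<'E'
from h import *
im,d,c=load('w5'); W=world(c,d)
m=(im.max(-1)<75)&(abs(W[...,2]-.003)<.004)&(np.hypot(W[...,0]-.536,W[...,1]+.09)<.065)
print(m.sum()); q=W[m][:,:2].astype(np.float32); print(cv2.minEnclosingCircle(q))
E
```

```text
clock: 10.02
tool_pos: [0.5335, -0.0929, 0.074]
eef_rot: [-0.0, 1.0, 0.0, 0.0]
contact_force: [0.4, 0.2, 0.3]
opening: 0.701
finger_force: 0.0
4652
((0.5413772463798523, -0.08883365243673325), 0.05493604391813278)
```

```bash
python3 -m creep '[{"grip":0.4,"tx":0.08,"ty":0.1,"tz":1.5,"spin":0},{"grip":0.4,"tx":0,"ty":0,"tz":0.8,"spin":0},{"grip":0.4,"tx":0,"ty":0,"tz":0.4,"spin":0},{"grip":0.4,"tx":0,"ty":0,"tz":0,"spin":0},{"grip":-1,"tx":0,"ty":0,"tz":0,"spin":0},{"grip":-1,"tx":0,"ty":0,"tz":0,"spin":0},{"grip":-1,"tx":0,"ty":0,"tz":0,"spin":0},{"grip":-1,"tx":0,"ty":0,"tz":0,"spin":0}]' 50; python3 -m creep '[{"grip":-1,"tx":0,"ty":0,"tz":0,"spin":0},{"grip":-1,"tx":0,"ty":0,"tz":0,"spin":0},{"grip":-1,"tx":0,"ty":0,"tz":0,"spin":0},{"grip":-1,"tx":0,"ty":0,"tz":0,"spin":0},{"grip":-1,"tx":0,"ty":0,"tz":0,"spin":0}]'
```

```text
clock: 10.68
tool_pos: [0.5327, -0.0923, 0.0471]
eef_rot: [0.0, 1.0, 0.0, 0.0]
contact_force: [-0.2, -0.5, 0.0]
opening: 0.423
finger_force: 0.0
clock: 11.1
tool_pos: [0.5327, -0.092, 0.0469]
eef_rot: [0.0, 1.0, 0.0, 0.0]
contact_force: [-0.0, 0.2, 3.3]
opening: 0.308
finger_force: 50.0
```

```bash
python3 -m creep '[{"grip":-1,"tx":0,"ty":0,"tz":-1,"spin":0},{"grip":-1,"tx":0,"ty":0,"tz":-2,"spin":0},{"grip":-1,"tx":0,"ty":0,"tz":-3,"spin":0},{"grip":-1,"tx":0,"ty":0,"tz":-3,"spin":0},{"grip":-1,"tx":0,"ty":0,"tz":-3,"spin":0},{"grip":-1,"tx":0,"ty":0,"tz":-1,"spin":0},{"grip":-1,"tx":0,"ty":0,"tz":0,"spin":0},{"grip":-1,"tx":0,"ty":0,"tz":0,"spin":0}]'; python3 -m creep '[{"grip":-1,"tx":0.5,"ty":2.5,"tz":0,"spin":0},{"grip":-1,"tx":0.5,"ty":2.5,"tz":0,"spin":0},{"grip":-1,"tx":0.5,"ty":2.5,"tz":0,"spin":0},{"grip":-1,"tx":0.5,"ty":2.5,"tz":0,"spin":0},{"grip":-1,"tx":0.5,"ty":2.5,"tz":0,"spin":0},{"grip":-1,"tx":0.5,"ty":2.5,"tz":0,"spin":0},{"grip":-1,"tx":0.5,"ty":2,"tz":0,"spin":0},{"grip":-1,"tx":0.2,"ty":1.4,"tz":0,"spin":0}]';  python3 -m creep '[{"grip":-1,"tx":0,"ty":0,"tz":0,"spin":0},{"grip":-1,"tx":0,"ty":0,"tz":0,"spin":0},{"grip":-1,"tx":0,"ty":0,"tz":0,"spin":0},{"grip":-1,"tx":0,"ty":0,"tz":0,"spin":0}]'
python3 - <<'E'
from h import *
print(r.get_state()['tool_pos'])
p,d,c=snap('wrist','w6')
E
```

```text
clock: 11.77
tool_pos: [0.5318, -0.0927, 0.1763]
eef_rot: [0.0, 1.0, -0.0, -0.0]
contact_force: [-1.0, 0.4, -4.0]
opening: 0.308
finger_force: 50.0
clock: 12.43
tool_pos: [0.493, 0.094, 0.1746]
eef_rot: [-0.002, 1.0, -0.0, -0.002]
contact_force: [0.1, 0.0, -3.1]
opening: 0.306
finger_force: 50.0
clock: 12.77
tool_pos: [0.4952, 0.0899, 0.1759]
eef_rot: [0.001, 1.0, -0.001, -0.001]
contact_force: [-0.3, 0.1, -2.2]
opening: 0.307
finger_force: 50.0
[0.49520133 0.08993057 0.17587789]
```

View pics/w6.png

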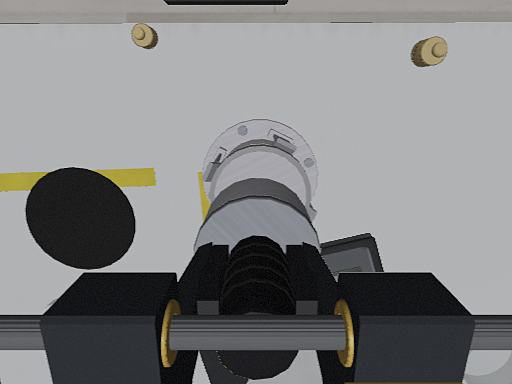

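The tool hangs upright over the lid and the mat is clear at (80,218). Lowering over the knob.

```bash
python3 -m creep '[{"grip":-1,"tx":-0.05,"ty":0.15,"tz":0,"spin":0},{"grip":-1,"tx":0,"ty":0,"tz":1,"spin":0},{"grip":-1,"tx":0,"ty":0,"tz":1,"spin":0},{"grip":-1,"tx":0,"ty":0,"tz":1,"spin":0},{"grip":-1,"tx":0,"ty":0,"tz":1,"spin":0},{"grip":-1,"tx":0,"ty":0,"tz":0.5,"spin":0},{"grip":-1,"tx":0,"ty":0,"tz":0,"spin":0},{"grip":-1,"tx":0,"ty":0,"tz":0,"spin":0}]' 60
```

```text
clock: 13.48
tool_pos: [0.496, 0.0931, 0.1317]
eef_rot: [0.0, 1.0, -0.0, -0.0]
contact_force: [-0.8, -0.2, -3.5]
opening: 0.305
finger_force: 60.0
```

```bash
python3 -m creep '[{"grip":-1,"tx":0,"ty":-0.1,"tz":0.5,"spin":0},{"grip":-1,"tx":0,"ty":0,"tz":0.5,"spin":0},{"grip":-1,"tx":0,"ty":0,"tz":0.4,"spin":0},{"grip":-1,"tx":0,"ty":0,"tz":0.3,"spin":0},{"grip":-1,"tx":0,"ty":0,"tz":0.2,"spin":0},{"grip":-1,"tx":0,"ty":0,"tz":0,"spin":0}]'; python3 -m creep '[{"grip":-1,"tx":0,"ty":0,"tz":0.3,"spin":0},{"grip":-1,"tx":0,"ty":0,"tz":0.3,"spin":0},{"grip":-1,"tx":0,"ty":0,"tz":0.3,"spin":0},{"grip":-1,"tx":0,"ty":0,"tz":0,"spin":0}]'
```

```text
clock: 13.98
tool_pos: [0.4958, 0.0923, 0.1123]
eef_rot: [0.0, 1.0, -0.0, -0.0]
contact_force: [0.6, -1.0, -2.0]
opening: 0.302
finger_force: 60.0
clock: 14.32
tool_pos: [0.4961, 0.0924, 0.1036]
eef_rot: [0.0, 1.0, 0.0, 0.0]
contact_force: [0.5, -0.3, -1.9]
opening: 0.306
finger_force: 60.0
```

```bash
python3 -m creep '[{"grip":-1,"tx":0,"ty":0,"tz":0.2,"spin":0},{"grip":-1,"tx":0,"ty":0,"tz":0.2,"spin":0},{"grip":-1,"tx":0,"ty":0,"tz":0,"spin":0}]'; python3 -m creep '[{"grip":-1,"tx":0,"ty":0,"tz":0.2,"spin":0},{"grip":-1,"tx":0,"ty":0,"tz":0.2,"spin":0},{"grip":-1,"tx":0,"ty":0,"tz":0,"spin":0}]'
```

```text
clock: 14.57
tool_pos: [0.4958, 0.0922, 0.0993]
eef_rot: [0.0, 1.0, -0.0, -0.0]
contact_force: [-0.2, 0.6, -2.8]
opening: 0.307
finger_force: 60.0
clock: 14.82
tool_pos: [0.4957, 0.0922, 0.0952]
eef_rot: [0.0, 1.0, -0.0, -0.0]
contact_force: [-0.8, -0.2, -2.5]
opening: 0.307
finger_force: 60.0
```

No resistance shows at the samples. The noses' slope may have been passed between readings, leaving only rim friction. I'll go on to the bottom, where the seat must give a firm force.

```bash
python3 -m creep '[{"grip":-1,"tx":0,"ty":0,"tz":0.15,"spin":0},{"grip":-1,"tx":0,"ty":0,"tz":0.1,"spin":0},{"grip":-1,"tx":0,"ty":0,"tz":0,"spin":0}]'; python3 -m creep '[{"grip":-1,"tx":0,"ty":0,"tz":0.15,"spin":0},{"grip":-1,"tx":0,"ty":0,"tz":0,"spin":0},{"grip":-1,"tx":0,"ty":0,"tz":0,"spin":0}]'
python3 - <<'E'
from h import *
p,d,c=snap('wrist','w7')
a,_,_=snap('scene','s7'); 
cv2.imwrite('pics/s7c.png',np.hstack([cv2.resize(p[60:320,120:400],(420,390)),cv2.resize(a[190:310,220:350],(380,390),interpolation=cv2.INTER_CUBIC)])[:,:,::-1])
E
```

```text
clock: 15.07
tool_pos: [0.4959, 0.0922, 0.0939]
eef_rot: [0.0, 1.0, -0.0, 0.0]
contact_force: [-1.8, -0.7, 6.4]
opening: 0.305
finger_force: 60.0
clock: 15.32
tool_pos: [0.4959, 0.0922, 0.0938]
eef_rot: [0.0, 1.0, -0.0, 0.001]
contact_force: [-3.9, -1.5, 21.1]
opening: 0.303
finger_force: 60.0
```

View pics/s7c.png

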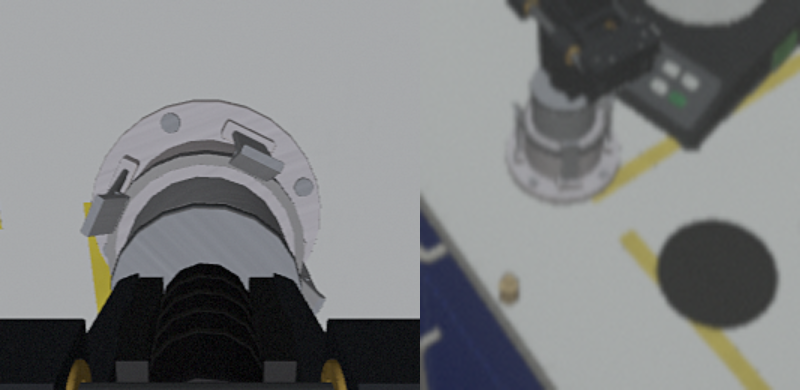

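A firm seat contact of 21 N at TCP 0.0938 matches the expected 0.0939 for the lid home. The left half shows the clip noses over the disc rim at (105,215), (258,160) and (312,290). Now lift off and take the tool to the mat centre (0.541,-0.089).

```bash
python3 -m creep '[{"grip":-1,"tx":0,"ty":0,"tz":-0.3,"spin":0},{"grip":-1,"tx":0,"ty":0,"tz":-0.7,"spin":0},{"grip":-1,"tx":0,"ty":0,"tz":-1,"spin":0},{"grip":-1,"tx":0,"ty":0,"tz":-1.5,"spin":0},{"grip":-1,"tx":0,"ty":0,"tz":-2.5,"spin":0},{"grip":-1,"tx":0,"ty":0,"tz":-2.5,"spin":0},{"grip":-1,"tx":0,"ty":0,"tz":0,"spin":0},{"grip":-1,"tx":0,"ty":0,"tz":0,"spin":0}]'; python3 -m creep '[{"grip":-1,"tx":-0.6,"ty":-2.5,"tz":0,"spin":0},{"grip":-1,"tx":-0.6,"ty":-2.5,"tz":0,"spin":0},{"grip":-1,"tx":-0.6,"ty":-2.5,"tz":0,"spin":0},{"grip":-1,"tx":-0.6,"ty":-2.5,"tz":0,"spin":0},{"grip":-1,"tx":-0.6,"ty":-2.5,"tz":0,"spin":0},{"grip":-1,"tx":-0.6,"ty":-2.5,"tz":0,"spin":0},{"grip":-1,"tx":-0.6,"ty":-2,"tz":0,"spin":0},{"grip":-1,"tx":-0.4,"ty":-1.1,"tz":0,"spin":0}]'; python3 -m creep '[{"grip":-1,"tx":0,"ty":0,"tz":0,"spin":0},{"grip":-1,"tx":0,"ty":0,"tz":0,"spin":0},{"grip":-1,"tx":0,"ty":0,"tz":0,"spin":0},{"grip":-1,"tx":0,"ty":0,"tz":0,"spin":0}]'
python3 - <<'E'
from h import *
p,d,c=snap('wrist','w8'); W=world(c,d)
cc(W,d,'knob',.496,.0925,.03,.07,.105);cc(W,d,'disc',.496,.0925,.035,.045,.058)
p,d,c=snap('top','t8'); W=world(c,d)
cc(W,d,'knob',.496,.0925,.03,.07,.105);cc(W,d,'disc',.496,.0925,.036,.045,.058);cc(W,d,'cliptop',.496,.0925,.06,.06,.069)
E
```

```text
clock: 16.08
tool_pos: [0.4967, 0.0923, 0.1775]
eef_rot: [0.0, 1.0, 0.0, 0.001]
contact_force: [-0.1, -0.5, -3.2]
opening: 0.304
finger_force: 60.0
clock: 16.75
tool_pos: [0.541, -0.0925, 0.1748]
eef_rot: [0.002, 1.0, -0.001, -0.002]
contact_force: [-0.4, -0.4, -2.9]
opening: 0.302
finger_force: 60.0
clock: 17.08
tool_pos: [0.5416, -0.0864, 0.1766]
eef_rot: [-0.002, 1.0, 0.001, -0.0]
contact_force: [0.4, -0.3, -2.0]
opening: 0.306
finger_force: 60.0
knob 1040 [0.4965 0.0861] (0.4966, 0.0904) 0.0143 0.0771
disc 3962 [0.4946 0.0844] (0.496, 0.0925) 0.0351 0.0512
knob 113 [0.4965 0.0932] (0.497, 0.0927) 0.0133 0.0777
disc 693 [0.4954 0.0925] (0.496, 0.0925) 0.036 0.0506
cliptop 108 [0.494  0.0925] (0.4954, 0.0932) 0.0475 0.0653
```

The lid is home: knob top 0.0777 (expected 0.078), centred within 1 mm, clips back at their original radius. Set the tool down.

```bash
python3 -m creep '[{"grip":-1,"tx":0,"ty":-0.15,"tz":2,"spin":0},{"grip":-1,"tx":0,"ty":0,"tz":3,"spin":0},{"grip":-1,"tx":0,"ty":0,"tz":3,"spin":0},{"grip":-1,"tx":0,"ty":0,"tz":2,"spin":0},{"grip":-1,"tx":0,"ty":0,"tz":1,"spin":0},{"grip":-1,"tx":0,"ty":0,"tz":0.5,"spin":0},{"grip":-1,"tx":0,"ty":0,"tz":0,"spin":0},{"grip":-1,"tx":0,"ty":0,"tz":0,"spin":0}]';  python3 -m creep '[{"grip":-1,"tx":0,"ty":0,"tz":0.5,"spin":0},{"grip":-1,"tx":0,"ty":0,"tz":0.5,"spin":0},{"grip":-1,"tx":0,"ty":0,"tz":0.2,"spin":0},{"grip":-1,"tx":0,"ty":0,"tz":0.2,"spin":0},{"grip":-1,"tx":0,"ty":0,"tz":0,"spin":0},{"grip":-1,"tx":0,"ty":0,"tz":0,"spin":0}]'
```

```text
clock: 17.85
tool_pos: [0.5427, -0.09, 0.0625]
eef_rot: [-0.0, 1.0, 0.0, 0.001]
contact_force: [0.1, 0.1, -2.8]
opening: 0.301
finger_force: 60.0
clock: 18.35
tool_pos: [0.5419, -0.0902, 0.0477]
eef_rot: [0.0, 1.0, 0.0, -0.0]
contact_force: [0.9, 0.9, -2.9]
opening: 0.303
finger_force: 60.0
```

```bash
python3 -m creep '[{"grip":-1,"tx":0,"ty":0,"tz":0.1,"spin":0},{"grip":-1,"tx":0,"ty":0,"tz":0,"spin":0},{"grip":-1,"tx":0,"ty":0,"tz":0,"spin":0}]'; python3 -m creep '[{"grip":0,"tx":0,"ty":0,"tz":0,"spin":0},{"grip":0.2,"tx":0,"ty":0,"tz":0,"spin":0},{"grip":0.4,"tx":0,"ty":0,"tz":0,"spin":0},{"grip":0.4,"tx":0,"ty":0,"tz":0,"spin":0},{"grip":0.4,"tx":0,"ty":0,"tz":0,"spin":0},{"grip":0.4,"tx":0,"ty":0,"tz":0,"spin":0}]'; python3 -m creep '[{"grip":0.4,"tx":0,"ty":0,"tz":-0.5,"spin":0},{"grip":0.4,"tx":0,"ty":0,"tz":-2,"spin":0},{"grip":0.4,"tx":0,"ty":0,"tz":-3,"spin":0},{"grip":0.4,"tx":0,"ty":0,"tz":-3,"spin":0},{"grip":0.4,"tx":0,"ty":0,"tz":-3,"spin":0},{"grip":0.4,"tx":0,"ty":0,"tz":-2,"spin":0},{"grip":0.4,"tx":0,"ty":0,"tz":0,"spin":0},{"grip":0.4,"tx":0,"ty":0,"tz":0,"spin":0}]'
python3 - <<'E'
from h import *
p,d,c=snap('wrist','w9'); W=world(c,d)
cc(W,d,'handle',.5415,-.09,.03,.098,.112);cc(W,d,'cup',.5415,-.09,.04,.04,.05)
p,d,c=snap('top','t9'); W=world(c,d)
cc(W,d,'handle',.5415,-.09,.03,.098,.112);cc(W,d,'knob',.496,.0925,.03,.07,.105)
E
```

```text
clock: 18.6
tool_pos: [0.5421, -0.0902, 0.0469]
eef_rot: [0.0, 1.0, 0.0, 0.0]
contact_force: [0.4, -0.1, -0.4]
opening: 0.302
finger_force: 60.0
clock: 19.1
tool_pos: [0.542, -0.0902, 0.0467]
eef_rot: [0.0, 1.0, 0.0, 0.0]
contact_force: [0.5, -0.5, 0.0]
opening: 0.699
finger_force: 0.0
clock: 19.77
tool_pos: [0.5425, -0.0904, 0.1829]
eef_rot: [0.0, 1.0, -0.0, 0.001]
contact_force: [-0.1, -0.7, -0.7]
opening: 0.702
finger_force: 0.0
handle 1169 [ 0.5397 -0.0907] (0.5407, -0.0907) 0.014 0.1039
cup 2378 [ 0.5322 -0.0907] (0.5405, -0.0908) 0.0313 0.0442
handle 0
knob 114 [0.4965 0.0932] (0.4968, 0.0927) 0.0133 0.0777
```

View pics/w9.png

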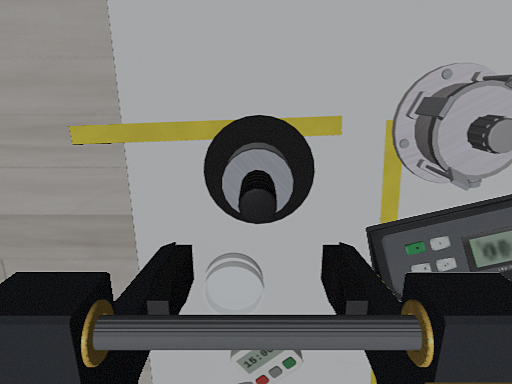

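The tool stands upright at the middle of the mat (258,170), with handle and cup axes agreeing, and the lid is home under the clips at (490,130). Handing in.

```bash
python3 -c "
from plant import workorder
print(workorder.finish_job())"
```

```text
the job is handed in; nothing more can be done
None
```

The job is handed in (no verdict came back): by my last camera and force readings, the lid is home and centred under the clips, and the tool stands upright about 2 mm from the mat's centre, let go; the 10–18 N clip-spreading push fell between force readings, and I did not re-measure the weights, beaker or vial.

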